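Clear the bench: crate the tins, scrape the offcuts into the pan

TASK

Clear this corner of the garage bench. First stand the blue and the yellow tin upright in empty cells of the divided crate, one to a cell, setting them down rather than dropping them; then take the scraper from its sloping stand, sweep all four wood offcuts with it well inside the green scrap pan, and put the scraper back leaning in its stand. Do not touch the offcuts with the gripper, and leave the other things on the bench and in the crate where they are.

Things in the scene. Friction and masses are not known exactly. Their poses are not given: they have to be found in the camera images.
- tin_blue: closed blue tin standing upright among the offcuts, 54 mm diameter, 100 mm tall, about 0.25 kg; origin at the centre of its underside, z up its axis
- tin_yellow: closed yellow tin, same size as the blue one (54 mm diameter, 100 mm tall), standing among the offcuts; origin at the centre of its underside, z up its axis
- crate: square wooden crate fixed to the bench, open on top, 159 x 159 mm, 60 mm tall, walls, dividers and floor 5 mm, divided 2 x 2 into four cells 72 mm square; one cell already holds a small green jar. Origin under its centre; it may stand at any yaw
- cell0 (a point): centre of the floor of crate cell 0 (5 mm above the bench); crate frame x, y = +38.5, +38.5 mm
- cell1 (a point): centre of the floor of crate cell 1 (5 mm above the bench); crate frame x, y = -38.5, +38.5 mm
- cell2 (a point): centre of the floor of crate cell 2 (5 mm above the bench); crate frame x, y = -38.5, -38.5 mm
- cell3 (a point): centre of the floor of crate cell 3 (5 mm above the bench); crate frame x, y = +38.5, -38.5 mm
- pan: green-sided scrap pan fixed to the bench, 260 mm (x) x 150 mm (y), walls 4 mm thick, 40 mm tall, on three sides; the +y side is the open mouth. Inside 252 mm wide. Floor level with the bench, no step at the mouth. Origin on the floor at its centre: mouth at y = +75 mm, inner face of the back wall at y = -71 mm
- stand: red scraper stand fixed to the bench, base 120 x 190 mm, 80 mm tall; origin under the base's centre; its -x points roughly away from the robot. A sloping board 178 mm wide supports the lower 55 mm of the blade on the scraper's -x side; a ledge carries the blade's edge; two cheeks 166 mm apart stop it sliding sideways
- seat (a point): point on the stand's ledge where the middle of the blade's lower edge rests (stand frame x +20 mm, z +30 mm)
- scraper: bench scraper, 0.30 kg: steel blade 150 (y) x 70 tall (z) x 5 mm (x), flat orange grip on its upper edge 100 (y) x 18 mm (x), z = 65 to 110 mm. Origin: middle of the blade's lower edge; z up to the grip, x normal to the blade. Leans loose in the stand, z 30 deg from vertical, top to the stand's -x, x pointing up and to stand +x, y as the stand's. Grip it by its flat faces, gripper tilted alike
- grip (a point): centre of the scraper's orange grip, 87.5 mm above the blade's lower edge (axes as the scraper's)
- mat: thin grey mat let flush into the bench top (no step), 240 x 250 mm, on which the offcuts and tins start; origin at its centre
- offcut1: wood offcut, chunky loose block, dark, 44 x 32 mm, 28 mm tall, 30 g; origin at the centre of the underside
- offcut2: wood offcut, chunky loose block, plywood, 38 x 36 mm, 26 mm tall, 30 g; origin at the centre of the underside
- offcut3: wood offcut, chunky loose block, dark, 46 x 26 mm, 30 mm tall, 30 g; origin at the centre of the underside
- offcut4: wood offcut, chunky loose block, plywood, L-shaped, 42 x 38 mm, 28 mm tall, 30 g; origin at the underside near its middle
- jar: bystander: green glass jar with white lid, 50 mm diameter, 48 mm tall, standing in crate cell 0; origin under its centre
- mug: bystander: white mug, 76 mm diameter, 90 mm tall, beyond the offcuts; origin under its centre
- paint_can: bystander: white paint can, 84 mm diameter, 95 mm tall, beyond the offcuts; origin under its centre
- hammer: bystander: hammer lying on the bench beyond the pan, under 40 mm tall
- tape: bystander: grey roll, 90 mm diameter, 24 mm tall, lying near the robot on its right; origin under its centre
- screwdriver: bystander: screwdriver lying on the bench beyond the crate
- whetstone: bystander: grey whetstone 50 x 120 x 25 mm, lying near the robot on its left; origin under its centre
Not all that is in view belongs to the job. Leave any purple or turquoise look-alike of the offcut1 alone.

How it is judged:
By the outcome, as a careful person would: the job done as asked, in the order asked, and still so for the second after the job is handed in, with the robot touching nothing.
It also fails if it takes over 72 s, if anything falls off the work surface, if the arm or the gripper's body presses on something with over 40 N, if the wrist force passes 120 N, or if a joint passes its speed limit or range.

ROBOT

A 6-joint arm with a two-finger parallel gripper is mounted at the origin on the work surface. World frame = base frame: x ahead of the robot, y to its left, z up, the work surface at z = 0. Lengths are in m, angles in rad, forces in N, time in s.
With the tool pointing down it reaches from about 0.325 to 0.9 m from the base axis. Payload 3.5 kg.
Tool frame: the origin (TCP) lies at the very end of the fingers, on their centre line; the grasp point (between the pads) lies robot.grip_point_offset behind it (robot.grip_point_offset is the distance from the TCP to the grasp point, in m); z points along the fingers, y is the line along which they close (so a half turn about z gives the same grasp; the last joint's range is limited). The gripper opens to 85 mm and grips with 20 to 120 N. Pads are 22 mm wide; open, the fingers measure 114 mm over their backs; the gripper's body (76 mm by 85 mm) begins 54 mm behind the grasp point. The pads swing forward as they close: fully open they stand 13 mm farther back than shut.
Start: joints at [1.204, 0.276, -0.026, 1.268, 0, 1.467], TCP at [0.163, 0.603, 0.231] pointing down, gripper open.
Joint ranges: [-3.12, 3.12], [-0.85, 1.88], [-1.08, 1.24], [-1.95, 2.15], [-1.57, 1.53], [-3.14, 3.14]. Speed limits (rad/s): [2.57, 2.57, 3.14, 3.14, 3.14, 3.14].

INTERFACE

Orientations are given as a unit quaternion [x, y, z, w].
In Python, from workcell import robot, cams, job gives the robot as it stands.
- The arm moves only by the tool jog_arm, never from a script. Its argument "plan" is a list of rows, each a list of 3 entries, a list of its own where there are three numbers: the shift along the tool's x, y, z in cm, then the turn, a rotation vector about the tool's x, y, z in degrees, then the opening, from 0 (shut) to 1 (fully open). In form: [[[tx, ty, tz], [rx, ry, rz], gripper], ...]. A call has 1 to 12 rows; each row is the pose to reach, as a shift and turn from the pose commanded when the call began, along the tool's axes at that moment; what a row does not reach only later rows make up. A row lasts 1/10 s, in which the tool goes at most 50 mm and 8.59 degrees, less where a joint would pass 70% of its speed; a pose out of reach is approached as far as the arm can. A call with a gripper value outside its range is refused whole. The fingers move at their own pace and stop on an object; "force" is the grip in N (left out, the last holds). Time passes only in rows, so rows that repeat a pose let the fingers close. It gives the time, the measured TCP pose, the force, the opening and the grip force at its end, in the units of the state.
- robot.observe(): the state, without advancing time (a new reading comes with each control period).
- cams.read_camera(name): name is "side" or "top"; returns a dict with "pixels" (480x640x3 uint8, blue, green, red), "fx", "fy", "cx", "cy" (pixels), "dist" ([k1, k2, p1, p2, k3] as OpenCV has them; the pictures are not rectified), "position" and "attitude" of the camera in the world. Camera axes: x right, y down, z forward; pixel columns grow to the right and rows downward; lengths in m; the calibration is good to about 2 mm. A picture is of the moment at which its call begins. There is no depth.
- job.job_done(): hands the job in; it is judged then, once.
The state is a dict: "time": time; "q": joint angles; "qd": joint speeds; "effort": joint torques, N m; "ee_pos": TCP position; "tool_rot": TCP orientation; "wrist_force": force on the tool from outside, world axes, zero at the start; "ft_torque": the same for the moment, N m; "grip_width": finger opening in m; "grip_force": force on a finger pad.
Only numpy, scipy, OpenCV 4.12 (cv2) and the standard library are available. Lean on these libraries where they do the work, as an engineer would, in place of code of your own. Each camera call takes 0.05 s, during which the arm holds its last target. There are 200 camera calls.

## Working session

There is one attempt and no reset: what is moved stays moved. The work goes in short steps, Python scripts to look and compute and a tool call to move; the robot and the scene stay as the last step left them, time stands still between calls to the robot, and variables do not carry over. Pictures are saved under pics/ and viewed, at most 10 in all, crops included, and the job is handed in when it is done.

Besides the shell and the picture viewer there is one more tool, called after "Emit:" by a JSON object that holds its "fn" and its "kwargs", one argument or row to a line. jog_arm: Moves the arm, as the interface text tells. Its arguments: {"type":"object","properties":{"plan":{"type":"array","items":{"type":"array"}},"force":{"type":"number"}},"required":["plan"]}

```bash
mkdir -p pics; ls; python3 - <<'E'
from workcell import robot,cams,job
import cv2
print(robot.observe()); print(robot.grip_point_offset)
for n in("top","side"):
    c=cams.read_camera(n); cv2.imwrite(f"pics/{n}0.png",c.pop("pixels")); print(n,c)
E
```

```text
pics
{'time': 0.0, 'q': array([ 1.20361408e+00,  2.77138382e-01, -2.78787856e-02,  1.26798884e+00,
       -3.42411130e-05,  1.46738673e+00]), 'qd': array([-9.16744955e-04,  4.09516098e-04,  1.35065524e-05, -7.78662723e-04,
        9.92310336e-04, -1.43068757e-03]), 'effort': array([-2.58453911e-04, -4.45513487e+01,  2.95199758e+01,  1.64067512e-02,
       -1.99773576e-04,  8.18670944e-07]), 'ee_pos': array([0.16269925, 0.60265193, 0.23015733]), 'tool_rot': array([ 1.31504219e-01,  9.91314995e-01, -1.07838944e-03, -2.40923771e-04]), 'wrist_force': array([-0.19611964,  0.1085381 , -0.15270953]), 'ft_torque': array([ 0.01752239,  0.00214788, -0.02118158]), 'grip_force': 0.0, 'grip_width': 0.08561596119212327}
0.0187
top {'fx': 507.74106853372166, 'fy': 507.74106853372166, 'cx': 322.3899578572644, 'cy': 233.1712664413891, 'dist': array([0.03076291, 0.        , 0.        , 0.        , 0.        ]), 'position': array([0.39891005, 0.02404479, 1.30542555]), 'attitude': array([ 0.71228876, -0.69957779,  0.04226785, -0.03806656])}
side {'fx': 481.5517073944651, 'fy': 481.5517073944651, 'cx': 324.08683134374206, 'cy': 243.50431296171527, 'dist': array([-0.07264255,  0.        ,  0.        ,  0.        ,  0.        ]), 'position': array([0.35483593, 0.91670099, 0.69305318]), 'attitude': array([-0.09858847,  0.87797602, -0.4664413 ,  0.04325438])}
```

View pics/top0.png

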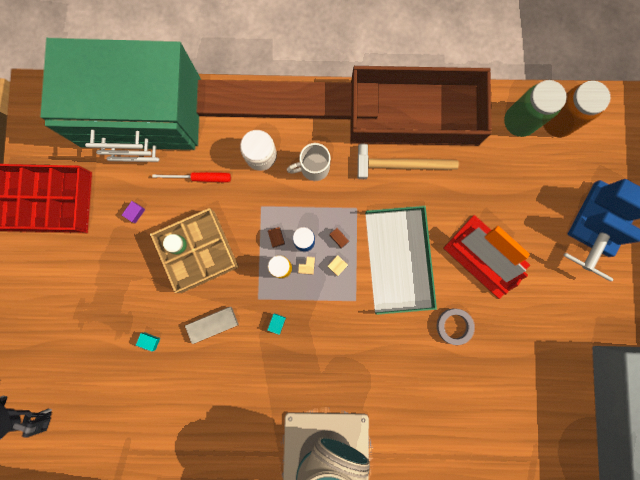

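View pics/side0.png

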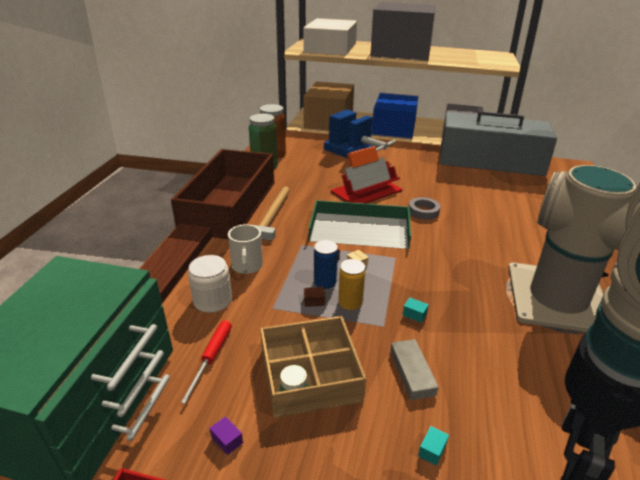

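```bash
cat > h.py <<'E'
import numpy as np,cv2
from scipy.spatial.transform import Rotation as R
from workcell import robot,cams,job
def cam(n): return cams.read_camera(n)
def w(c,uv,z):
    "pixel -> world point at height z"
    K=np.array([[c["fx"],0,c["cx"]],[0,c["fy"],c["cy"]],[0,0,1]])
    p=cv2.undistortPoints(np.array([[uv]],float),K,c["dist"])[0,0]
    d=R.from_quat(c["attitude"]).apply([*p,1]); o=c["position"]
    return o+d*(z-o[2])/d[2]
def pix(c,P):
    K=np.array([[c["fx"],0,c["cx"]],[0,c["fy"],c["cy"]],[0,0,1]])
    r=R.from_quat(c["attitude"]).inv(); 
    return cv2.projectPoints(r.apply(np.atleast_2d(P)-c["position"]),np.zeros(3),np.zeros(3),K,c["dist"])[0][:,0]
def crop(im,x0,y0,x1,y1,s,f):
    cv2.imwrite(f,cv2.resize(im[y0:y1,x0:x1],None,fx=s,fy=s,interpolation=cv2.INTER_CUBIC))
E
python3 - <<'E'
from h import *
im=cv2.imread("pics/top0.png")
crop(im,145,195,365,315,3.6,"pics/c1.png"); crop(im,350,190,540,330,4,"pics/c2.png")
E
```

```text
(no output)
```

View pics/c1.png

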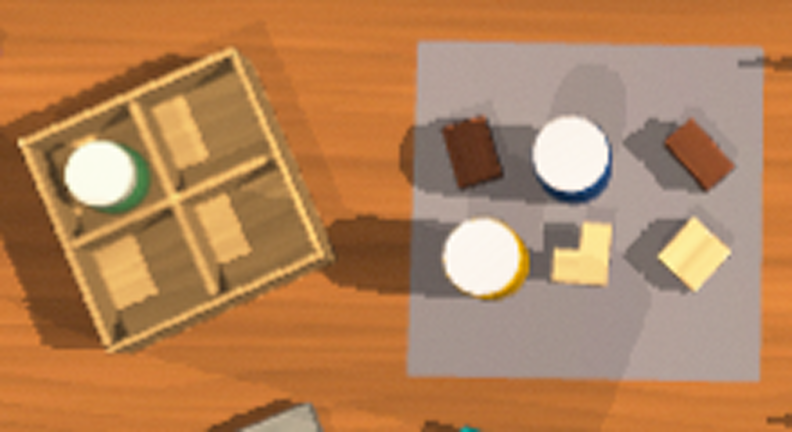

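View pics/c2.png

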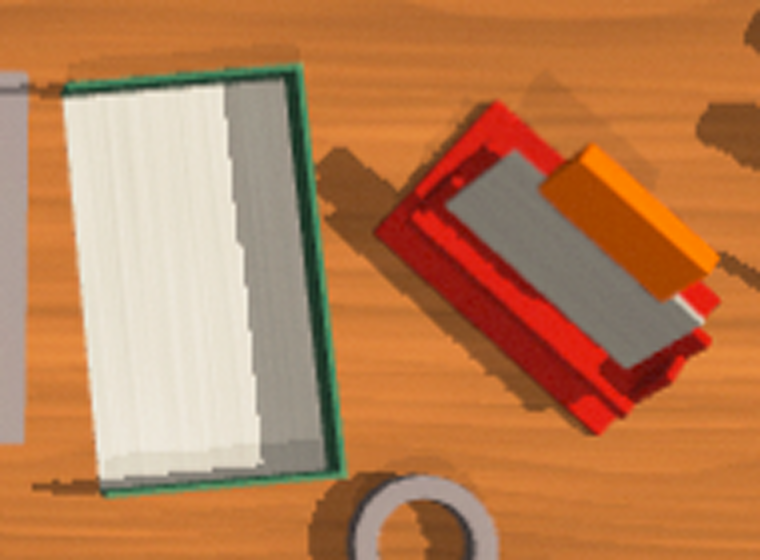

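c1 shows the crate at left (jar in the upper-left cell), the blue lid at crop (571,155), the yellow lid at (484,257), and four blocks at (472,152), (699,154), (583,254) and (694,254). c2 shows the pan's outer corners at (301,64), (344,473), (102,494) and (64,92). In the same crop the scraper blade edge runs (445,204)–(628,368), and its grip lies up and to the right.

```bash
cat > meas.py <<'E'
from h import *
from scipy.optimize import least_squares
c=cam("top")
a=lambda p:np.array(p)/3.6+[145,195]-.36
b=lambda p:np.array(p)/4+[350,190]-.375
for n,p,z in[("blue",(571,155),.1),("yellow",(484,257),.1),("d1",(472,152),.028),("d2",(699,154),.028),("L",(583,254),.028),("ply",(694,254),.026),("jar",(100,174),.048)]: print(n,w(c,a(p),z).round(4))
C=np.array([w(c,a(p),.06)for p in[(234,48),(19,142),(110,352),(331,260)]]);print("crate",C.round(4),C.mean(0).round(4),[np.linalg.norm(C[i]-C[i-1]).round(4)for i in range(4)])
P=np.array([w(c,b(p),.04)for p in[(301,64),(344,473),(102,494)]]);print("pan",P.round(4), w(c,b((64,96)),0), w(c,b((100,490)),0))
obj=np.array([[2.5,-75,0],[2.5,75,0],[9,-50,65],[9,50,65],[-9,-50,110],[-9,50,110]])/1e3
uv=np.array([b(p)for p in[(445,204),(628,368),(540,185),(667,300),(590,145),(717,260)]])
def pose(v): return R.from_euler("z",v[3])*R.from_euler("y",-v[4]), v[:3]
def f(v):
    r,t=pose(v); return (pix(c,r.apply(obj)+t)-uv).ravel()
s=least_squares(lambda q:f([q[0],q[1],.03,q[2],np.pi/6]),[.33,-.38,2.4]);print("scraper",s.x,s.fun.round(2))
s2=least_squares(f,[.33,-.38,.03,2.4,.52]);print("free",s2.x,s2.fun.round(2))
v=[s.x[0],s.x[1],.03,s.x[2],np.pi/6]; r,t=pose(v)
print("grip",r.apply([0,0,.0875])+t,r.as_matrix().round(3))
E
python3 meas.py
```

```text
blue [0.5249 0.0636 0.1   ]
yellow [0.4563 0.1193 0.1   ]
d1 [0.5333 0.1354 0.028 ]
d2 [ 0.5348 -0.024   0.028 ]
L [0.4631 0.056  0.028 ]
ply [ 0.4646 -0.0215  0.026 ]
jar [0.5113 0.3886 0.048 ]
crate [[0.5988 0.298  0.06  ]
 [0.5311 0.441  0.06  ]
 [0.39   0.3722 0.06  ]
 [0.4544 0.2262 0.06  ]] [0.4936 0.3343 0.06  ] [np.float64(0.1613), np.float64(0.1582), np.float64(0.157), np.float64(0.1595)]
pan [[ 0.6182 -0.2396  0.04  ]
 [ 0.3632 -0.2646  0.04  ]
 [ 0.3476 -0.1156  0.04  ]] [ 0.60122003 -0.09390419  0.        ] [ 0.34849501 -0.11871638  0.        ]
scraper [ 0.48284938 -0.38914518  2.40527855] [ 0.2   0.14 -0.24  0.15 -1.38  1.44 -1.39  1.25  0.95 -1.64  1.79 -1.28]
free [ 0.48519417 -0.39590114  0.01263838  2.4054656   0.50031227] [ 0.93 -0.04 -0.12 -0.6  -1.23  1.68 -1.66  1.1   0.83 -1.05  1.24 -1.07]
grip [ 0.5152659  -0.41852599  0.10577722] [[-0.642 -0.672  0.37 ]
 [ 0.582 -0.741 -0.336]
 [ 0.5    0.     0.866]]
```

```bash
cat >> h.py <<'E'
def go(p,r=None,s=None):
    s=s or robot.observe(); q=R.from_quat(s["tool_rot"])
    print("shift",(q.inv().apply(np.array(p)-s["ee_pos"])*100).round(2),"turn",np.zeros(3) if r is None else np.degrees((q.inv()*r).as_rotvec()).round(2))
E
python3 - <<'E'
from h import *
go([.525,.0636,.2]);go([.525,.0636,.062])
q=R.from_quat(robot.observe()["tool_rot"]); print(q.as_matrix().round(3))
for p in([.5449-.5249,.3161-.0636,0],[.4563-.5449,.1193-.3161,0],[.4423-.4563,.3525-.1193,0]): print(q.inv().apply(p)*100)
E
```

```text
shift [-49.03 -42.61   3.11] turn [0. 0. 0.]
shift [-49.03 -42.58  16.91] turn [0. 0. 0.]
[[-0.965  0.261 -0.001]
 [ 0.261  0.965 -0.002]
 [ 0.    -0.002 -1.   ]]
[ 4.65343768 24.89791537 -0.04275614]
[  3.42167244 -21.30945165   0.03779269]
[ 7.4325372  22.14810115 -0.03750082]
```

Emit:
{"fn": "jog_arm", "kwargs": {
  "plan": [
    [[-20,-20,2],[0,0,0],0.85],
    [[-20,-20,2],[0,0,0],0.85]
  ],
  "force": 40
}}

```text
time: 0.35
ee_pos: [0.2127, 0.5165, 0.2236]
tool_rot: [0.13, 0.991, -0.0, 0.0]
wrist_force: [0.8, -0.5, 0.1]
grip_width: 0.0725
grip_force: 0.0
```

Emit:
{"fn": "jog_arm", "kwargs": {
  "plan": [
    [[-42,-35.5,2.4],[0,0,0],0.85],
    [[-42,-35.5,2.4],[0,0,0],0.85],
    [[-42,-35.5,2.4],[0,0,0],0.85],
    [[-42,-35.5,2.4],[0,0,0],0.85],
    [[-42,-35.5,2.4],[0,0,0],0.85],
    [[-42,-35.5,2.4],[0,0,0],0.85],
    [[-42,-35.5,2.4],[0,0,0],0.85],
    [[-42,-35.5,2.4],[0,0,0],0.85],
    [[-42,-35.5,2.4],[0,0,0],0.85],
    [[-42,-35.5,2.4],[0,0,0],0.85],
    [[-42,-35.5,2.4],[0,0,0],0.85],
    [[-42,-35.5,2.4],[0,0,0],0.85]
  ]
}}

```text
time: 1.55
ee_pos: [0.5289, 0.0601, 0.1999]
tool_rot: [0.135, 0.991, -0.001, 0.001]
wrist_force: [-0.3, 0.8, -0.4]
grip_width: 0.0727
grip_force: 0.0
```

```bash
python3 - <<'E'
from h import *
go([.5249,.0636,.062]); s=robot.observe(); print(s["ee_pos"],s["q"].round(2),s["tool_rot"])
E
```

```text
shift [ 0.51  0.25 13.79] turn [0. 0. 0.]
[0.52885554 0.06009906 0.19992616] [-0.01  0.13 -0.27  1.16 -0.    0.26] [ 1.34826098e-01  9.90868343e-01 -7.13415403e-04  1.15799055e-03]
```

Emit:
{"fn": "jog_arm", "kwargs": {
  "plan": [
    [[0.5,0.3,4],[0,0,0],0.85],
    [[0.5,0.3,8],[0,0,0],0.85],
    [[0.5,0.3,11],[0,0,0],0.85],
    [[0.5,0.3,13.8],[0,0,0],0.85],
    [[0.5,0.3,13.8],[0,0,0],0.85],
    [[0.5,0.3,13.8],[0,0,0],0.5],
    [[0.5,0.3,13.8],[0,0,0],0.5],
    [[0.5,0.3,13.8],[0,0,0],0.5],
    [[0.5,0.3,13.8],[0,0,0],0.5]
  ],
  "force": 40
}}

```text
time: 2.45
ee_pos: [0.5225, 0.0691, 0.0635]
tool_rot: [0.131, 0.991, 0.0, 0.001]
wrist_force: [0.3, -0.6, -0.4]
grip_width: 0.0524
grip_force: 42.4
```

Emit:
{"fn": "jog_arm", "kwargs": {
  "plan": [
    [[0,0,-3],[0,0,0],0.5],
    [[0,0,-8],[0,0,0],0.5],
    [[0,0,-13],[0,0,0],0.5],
    [[0,0,-13],[0,0,0],0.5]
  ]
}}

```text
time: 2.85
ee_pos: [0.5276, 0.069, 0.201]
tool_rot: [0.131, 0.991, 0.001, 0.008]
wrist_force: [1.0, -0.1, -2.4]
grip_width: 0.0527
grip_force: 43.5
```

```bash
python3 - <<'E'
from h import *
s=robot.observe(); print(s["ee_pos"],s["tool_rot"],s["grip_width"],s["wrist_force"])
c=cam("top"); s=robot.observe(); print(s["ee_pos"],s["tool_rot"])
go([.5449,.3161,.197])
E
```

```text
[0.5276441  0.06898966 0.200999  ] [0.13149698 0.99128221 0.00123488 0.00816046] 0.05273784303706905 [ 0.96693747 -0.14073187 -2.36235327]
[0.52539377 0.0689401  0.19740816] [1.31504863e-01 9.91300784e-01 8.14385435e-04 5.34440220e-03]
shift [ 4.56 24.37  0.07] turn [0. 0. 0.]
```

Emit:
{"fn": "jog_arm", "kwargs": {
  "plan": [
    [[0.9,4.9,0],[0,0,0],0.5],
    [[1.8,9.8,0],[0,0,0],0.5],
    [[2.8,14.7,0],[0,0,0],0.5],
    [[3.7,19.5,0],[0,0,0],0.5],
    [[4.3,23,0],[0,0,0],0.5],
    [[4.65,24.55,0],[0,0,0],0.5],
    [[4.65,24.55,0],[0,0,0],0.5],
    [[4.65,24.55,0],[0,0,0],0.5],
    [[4.65,24.55,5],[0,0,0],0.5],
    [[4.65,24.55,5],[0,0,0],0.5],
    [[4.65,24.55,5],[0,0,0],0.5]
  ]
}}

```text
time: 4.0
ee_pos: [0.539, 0.3157, 0.1409]
tool_rot: [0.132, 0.991, -0.001, -0.002]
wrist_force: [0.4, 1.0, -2.3]
grip_width: 0.0525
grip_force: 44.0
```

```bash
python3 - <<'E'
from h import *
c=cam("side"); crop(c["pixels"],240,220,400,420,3,"pics/s1.png")
cams.read_camera("top")
print(robot.observe()["ee_pos"]); go([.5403,.3173,.068])
# where would tin bottom centre & top centre project if at cell3
print((pix(c,[[.5449,.3161,.08],[.5449,.3161,.18]])-[240,220])*3)
E
```

```text
[0.54190026 0.31749515 0.14404552]
shift [ 0.16 -0.07  7.6 ] turn [0. 0. 0.]
[[139.92675191 328.56637065]
 [134.77139447 198.92730404]]
```

View pics/s1.png

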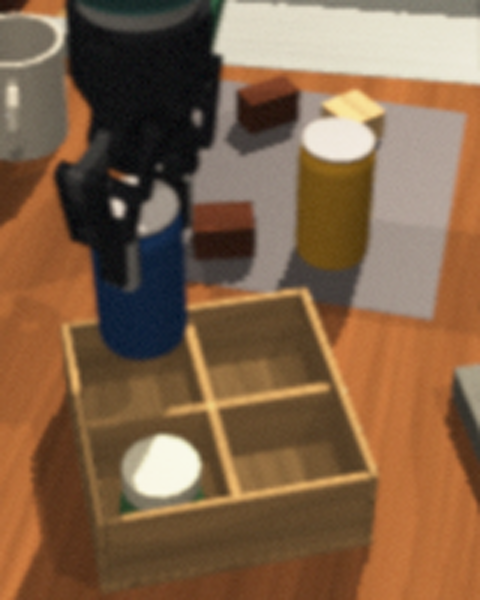

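The blue tin hangs centred over cell 3, with its bottom at crop (141,333) against a predicted (140,329).

Emit:
{"fn": "jog_arm", "kwargs": {
  "plan": [
    [[0,0,3.5],[0,0,0],0.5],
    [[0,0,6],[0,0,0],0.5],
    [[0,0,7],[0,0,0],0.5],
    [[0,0,7.4],[0,0,0],0.5],
    [[0,0,7.6],[0,0,0],0.5],
    [[0,0,7.6],[0,0,0],0.5]
  ]
}}

```text
time: 4.7
ee_pos: [0.5423, 0.3185, 0.0686]
tool_rot: [0.132, 0.991, 0.001, 0.002]
wrist_force: [-0.2, -1.8, -0.1]
grip_width: 0.0522
grip_force: 44.3
```

```bash
python3 - <<'E'
from h import *
cams.read_camera("top");s=robot.observe();print(s["ee_pos"],s["wrist_force"])
E
```

```text
[0.54231981 0.3184852  0.06848971] [-0.49786854 -1.10574951  1.92033998]
```

Emit:
{"fn": "jog_arm", "kwargs": {
  "plan": [
    [[0,0,0],[0,0,0],0.85],
    [[0,0,0],[0,0,0],0.85],
    [[0,0,0],[0,0,0],0.85],
    [[0,0,-4],[0,0,0],0.85],
    [[0,0,-9],[0,0,0],0.85],
    [[0,0,-13],[0,0,0],0.85],
    [[0,0,-13],[0,0,0],0.85],
    [[0,0,-13],[0,0,0],0.85]
  ]
}}

```text
time: 5.55
ee_pos: [0.5417, 0.3186, 0.1981]
tool_rot: [0.131, 0.991, 0.001, 0.002]
wrist_force: [-0.5, -0.8, -0.5]
grip_width: 0.0725
grip_force: 0.0
```

```bash
python3 - <<'E'
from h import *
cams.read_camera("top");cams.read_camera("top");s=robot.observe();print(s["ee_pos"],s["wrist_force"],s["grip_width"])
go([.4563,.1193,.2]);go([.4563,.1193,.062])
E
```

```text
[0.53970849 0.31764863 0.19485485] [-0.30814855 -0.3385698  -0.5738384 ] 0.07266485553617016
shift [  2.88 -21.32  -0.48] turn [0. 0. 0.]
shift [  2.86 -21.3   13.32] turn [0. 0. 0.]
```

Emit:
{"fn": "jog_arm", "kwargs": {
  "plan": [
    [[2.9,-21.3,0],[0,0,0],0.85],
    [[2.9,-21.3,0],[0,0,0],0.85],
    [[2.9,-21.3,0],[0,0,0],0.85],
    [[2.9,-21.3,0],[0,0,0],0.85],
    [[2.9,-21.3,0],[0,0,0],0.85],
    [[2.9,-21.3,0],[0,0,0],0.85],
    [[2.9,-21.3,0],[0,0,0],0.85],
    [[2.9,-21.3,4.5],[0,0,0],0.85],
    [[2.9,-21.3,9],[0,0,0],0.85],
    [[2.9,-21.3,12],[0,0,0],0.85],
    [[2.9,-21.3,13.3],[0,0,0],0.85],
    [[2.9,-21.3,13.3],[0,0,0],0.85]
  ]
}}

```text
time: 6.85
ee_pos: [0.4552, 0.121, 0.0604]
tool_rot: [0.131, 0.991, -0.001, -0.003]
wrist_force: [-0.2, -0.2, 0.0]
grip_width: 0.0724
grip_force: 0.0
```

Emit:
{"fn": "jog_arm", "kwargs": {
  "plan": [
    [[0,0,0],[0,0,0],0.5],
    [[0,0,0],[0,0,0],0.5],
    [[0,0,0],[0,0,0],0.5],
    [[0,0,0],[0,0,0],0.5]
  ],
  "force": 40
}}

```text
time: 7.25
ee_pos: [0.4582, 0.1203, 0.0642]
tool_rot: [0.131, 0.991, 0.001, 0.001]
wrist_force: [1.6, 0.6, -0.0]
grip_width: 0.0522
grip_force: 42.4
```

Emit:
{"fn": "jog_arm", "kwargs": {
  "plan": [
    [[0,0,-3],[0,0,0],0.5],
    [[0,0,-8],[0,0,0],0.5],
    [[0,0,-13],[0,0,0],0.5],
    [[0,0,-13],[0,0,0],0.5],
    [[0,0,-13],[0,0,0],0.5]
  ]
}}

```text
time: 7.75
ee_pos: [0.4581, 0.1199, 0.1948]
tool_rot: [0.132, 0.991, 0.0, 0.002]
wrist_force: [-0.5, 0.2, -3.2]
grip_width: 0.052
grip_force: 43.8
```

```bash
python3 - <<'E'
from h import *
cams.read_camera("top");s=robot.observe();print(s["ee_pos"],s["wrist_force"],s["grip_width"])
go([.4423,.3525,.195])
E
```

```text
[0.45644279 0.11973619 0.19284463] [-0.26281082 -0.93142993 -3.38233861] 0.05226965499225351
shift [ 7.44 22.1  -0.22] turn [0. 0. 0.]
```

Emit:
{"fn": "jog_arm", "kwargs": {
  "plan": [
    [[1.6,4.7,0],[0,0,0],0.5],
    [[3.2,9.4,0],[0,0,0],0.5],
    [[4.7,14,0],[0,0,0],0.5],
    [[6.1,18.2,0],[0,0,0],0.5],
    [[7.1,21,0],[0,0,0],0.5],
    [[7.4,22.1,0],[0,0,0],0.5],
    [[7.4,22.1,0],[0,0,0],0.5],
    [[7.4,22.1,0],[0,0,0],0.5],
    [[7.4,22.1,0],[0,0,0],0.5],
    [[7.4,22.1,4],[0,0,0],0.5],
    [[7.4,22.1,4],[0,0,0],0.5]
  ]
}}

```text
time: 8.9
ee_pos: [0.44, 0.3489, 0.1488]
tool_rot: [0.132, 0.991, -0.003, -0.004]
wrist_force: [-2.0, -0.6, -4.1]
grip_width: 0.0524
grip_force: 44.1
```

Emit:
{"fn": "jog_arm", "kwargs": {
  "plan": [
    [[0,0,4],[0,0,0],0.5],
    [[0,0,7],[0,0,0],0.5],
    [[0,0,8],[0,0,0],0.5],
    [[0,0,8.4],[0,0,0],0.5],
    [[0,0,8.6],[0,0,0],0.5],
    [[0,0,8.6],[0,0,0],0.5]
  ]
}}

```text
time: 9.5
ee_pos: [0.4446, 0.353, 0.0693]
tool_rot: [0.132, 0.991, 0.001, 0.001]
wrist_force: [0.7, 0.9, -3.3]
grip_width: 0.0521
grip_force: 44.1
```

```bash
python3 - <<'E'
from h import *
cams.read_camera("top");s=robot.observe();print(s["ee_pos"],s["wrist_force"],s["grip_width"])
E
```

```text
[0.44504658 0.3534755  0.06935827] [-0.05495171  0.64511597 -2.49489441] 0.052230684293223376
```

Emit:
{"fn": "jog_arm", "kwargs": {
  "plan": [
    [[0,0,0.15],[0,0,0],0.5],
    [[0,0,0.25],[0,0,0],0.5],
    [[0,0,0.25],[0,0,0],0.5]
  ]
}}

```text
time: 9.85
ee_pos: [0.4456, 0.3537, 0.0691]
tool_rot: [0.132, 0.991, 0.001, 0.002]
wrist_force: [-3.3, -2.0, 14.8]
grip_width: 0.0522
grip_force: 45.9
```

Emit:
{"fn": "jog_arm", "kwargs": {
  "plan": [
    [[0,0,-0.1],[0,0,0],0.85],
    [[0,0,-0.1],[0,0,0],0.85],
    [[0,0,-0.1],[0,0,0],0.85],
    [[0,0,-4],[0,0,0],0.85],
    [[0,0,-9],[0,0,0],0.85],
    [[0,0,-14],[0,0,0],0.85],
    [[0,0,-17],[0,0,0],0.85],
    [[0,0,-17],[0,0,0],0.85]
  ]
}}

```text
time: 10.65
ee_pos: [0.4467, 0.3547, 0.2409]
tool_rot: [0.131, 0.991, 0.004, 0.004]
wrist_force: [-0.0, 0.6, 0.2]
grip_width: 0.0726
grip_force: 0.0
```

```bash
cat > scr.py <<'E'
from h import *
T=np.array([.48285,-.38915,.03]); RS=R.from_euler("z",2.40528)*R.from_euler("y",-np.pi/6)
G=RS.apply([0,0,.0875])+T
M=RS.as_matrix()
# tool z = -scraper z ; tool y = +-scraper x
def tool(sg): return R.from_matrix(np.c_[np.cross(sg*M[:,0],-M[:,2]),sg*M[:,0],-M[:,2]])
E
python3 - <<'E'
from scr import *
cams.read_camera("top");s=robot.observe();print(s["ee_pos"],s["wrist_force"],s["q"].round(2))
q=R.from_quat(s["tool_rot"])
for sg in(1,-1):
    print(sg,G,"turn",np.degrees((q.inv()*tool(sg)).as_rotvec()),tool(sg).as_matrix().round(3))
    go(G+M[:,2]*(.1-.0187),tool(sg))
E
```

```text
[0.44516402 0.35375097 0.23772741] [-0.14009168  0.16526102 -0.59104166] [ 0.56  0.17 -0.15  1.25  0.    0.82]
1 [ 0.51526656 -0.41853077  0.10577722] turn [-26.78909976  16.81731261 -61.31920669] [[-0.672 -0.642 -0.37 ]
 [-0.741  0.582  0.336]
 [-0.     0.5   -0.866]]
shift [-30.5  -74.61   5.93] turn [-26.79  16.82 -61.32]
-1 [ 0.51526656 -0.41853077  0.10577722] turn [ 19.10088169  30.42670591 114.02967981] [[ 0.672  0.642 -0.37 ]
 [ 0.741 -0.582  0.336]
 [ 0.    -0.5   -0.866]]
shift [-30.5  -74.61   5.93] turn [ 19.1   30.43 114.03]
```

Emit:
{"fn": "jog_arm", "kwargs": {
  "plan": [
    [[-30.5,-74.5,3],[0,0,0],0.5],
    [[-30.5,-74.5,3],[-26.8,16.8,-61.3],0.5],
    [[-30.5,-74.5,3],[-26.8,16.8,-61.3],0.5],
    [[-30.5,-74.5,3],[-26.8,16.8,-61.3],0.5],
    [[-30.5,-74.5,3],[-26.8,16.8,-61.3],0.5],
    [[-30.5,-74.5,3],[-26.8,16.8,-61.3],0.5],
    [[-30.5,-74.5,3],[-26.8,16.8,-61.3],0.5],
    [[-30.5,-74.5,3],[-26.8,16.8,-61.3],0.5],
    [[-30.5,-74.5,3],[-26.8,16.8,-61.3],0.5],
    [[-30.5,-74.5,3],[-26.8,16.8,-61.3],0.5],
    [[-30.5,-74.5,3],[-26.8,16.8,-61.3],0.5],
    [[-30.5,-74.5,3],[-26.8,16.8,-61.3],0.5]
  ]
}}

```text
time: 11.9
ee_pos: [0.5109, -0.185, 0.211]
tool_rot: [-0.39, 0.883, 0.238, -0.109]
wrist_force: [0.9, 0.6, -1.3]
grip_width: 0.0428
grip_force: 0.0
```

```bash
python3 - <<'E'
from scr import *
c=cam("top");cams.read_camera("side");s=robot.observe();print(s["ee_pos"],s["q"].round(2))
crop(c["pixels"],145,195,365,315,3.6,"pics/c3.png")
go(G+M[:,2]*(.1-.0187),tool(1))
E
```

```text
[ 0.51142822 -0.18864529  0.21040055] [-0.53  0.51  0.15  1.73  0.1  -1.38]
shift [ 16.62 -18.98  -6.94] turn [ 0.21 -0.23 -0.54]
```

View pics/c3.png

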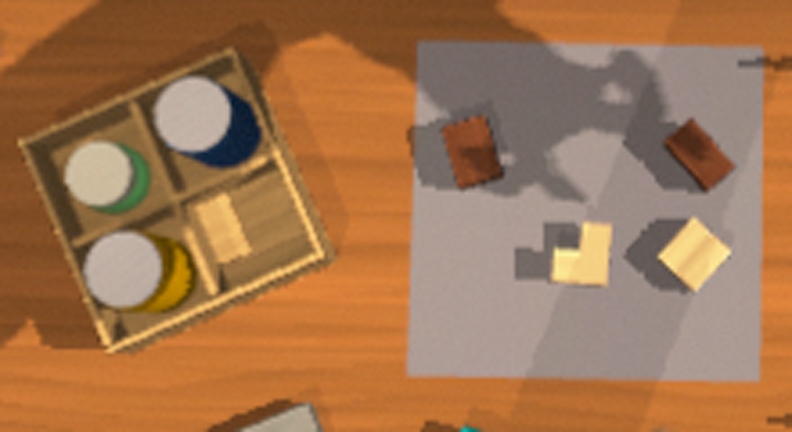

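c3 shows both tins upright in diagonal cells (blue lid at (193,115), yellow lid at (123,270)), and the offcuts have not moved. Next is the pre-grasp for the scraper.

Emit:
{"fn": "jog_arm", "kwargs": {
  "plan": [
    [[16.6,-19,-6.9],[0.2,-0.2,-0.5],0.5],
    [[16.6,-19,-6.9],[0.2,-0.2,-0.5],0.5],
    [[16.6,-19,-6.9],[0.2,-0.2,-0.5],0.5],
    [[16.6,-19,-6.9],[0.2,-0.2,-0.5],0.5],
    [[16.6,-19,-6.9],[0.2,-0.2,-0.5],0.5],
    [[16.6,-19,-6.9],[0.2,-0.2,-0.5],0.5],
    [[16.6,-19,-6.9],[0.2,-0.2,-0.5],0.5],
    [[16.6,-19,-6.9],[0.2,-0.2,-0.5],0.5],
    [[16.6,-19,-6.9],[0.2,-0.2,-0.5],0.5]
  ]
}}

```text
time: 12.9
ee_pos: [0.5475, -0.4382, 0.18]
tool_rot: [-0.395, 0.882, 0.236, -0.105]
wrist_force: [0.2, 1.1, -0.6]
grip_width: 0.0427
grip_force: 0.0
```

```bash
python3 - <<'E'
from scr import *
c=cam("side");cams.read_camera("side");s=robot.observe();print(s["ee_pos"],s["q"].round(2),s["grip_width"])
crop(c["pixels"],290,60,490,220,4,"pics/s2.png")
print((pix(c,[G,G+M[:,0]*.009+M[:,1]*.05+M[:,2]*.0225,G+M[:,0]*.009-M[:,1]*.05+M[:,2]*.0225])-[290,60])*4)
go(G+M[:,2]*(.0025-.0187),tool(1))
E
```

```text
[ 0.54769654 -0.43844528  0.18067079] [-0.76  0.84  0.67  1.92 -0.01 -1.6 ] 0.0428101184933768
[[295.08244326 382.19542178]
 [345.11766623 336.60830914]
 [241.1693476  365.45798956]]
shift [ 0.68 -0.48  9.98] turn [-0.11 -0.12  0.4 ]
```

View pics/s2.png

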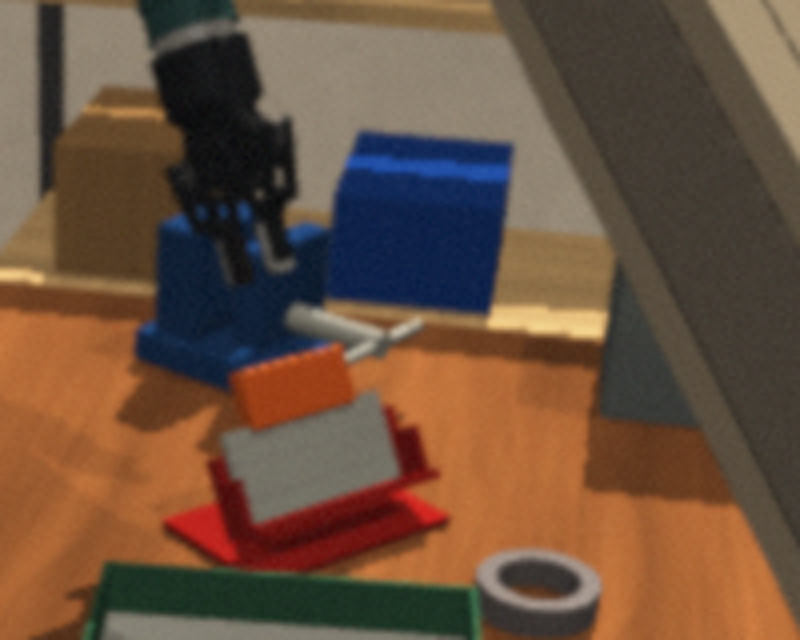

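s2 shows the open gripper above the stand, the orange grip at (290,385), and the blade's lower corners at (255,522) and (402,478). I'll refine the scraper pose using both views.

```bash
python3 - <<'E'
from scr import *
from scipy.optimize import least_squares
ct=cam("top");cs=cam("side")
b=lambda p:np.array(p)/4+[350,190]-.375
d=lambda p:np.array(p)/4+[290,60]-.375
obj=np.array([[2.5,-75,0],[2.5,75,0],[9,-50,65],[9,50,65],[-9,-50,110],[-9,50,110]])/1e3
uv=np.array([b(p)for p in[(445,204),(628,368),(540,185),(667,300),(590,145),(717,260)]])
o2=np.array([[2.5,-75,0],[2.5,75,0],[2.5,-75,70],[2.5,75,70],[9,-50,65],[9,50,65],[-9,-50,110],[-9,50,110]])/1e3
u2=np.array([d(p)for p in[(255,522),(402,478),(222,437),(378,393),(250,428),(354,400),(231,372),(340,345)]])
def f(v):
    r=R.from_euler("z",v[3])*R.from_euler("y",-v[4])
    return np.r_[(pix(ct,r.apply(obj)+v[:3])-uv).ravel(),(pix(cs,r.apply(o2)+v[:3])-u2).ravel()]
s=least_squares(f,[.483,-.389,.03,2.405,.52]);print(s.x,s.fun.round(1))
s=least_squares(lambda q:f([q[0],q[1],.03,q[2],np.pi/6]),[.483,-.389,2.405]);print(s.x,s.fun.round(1))
E
```

```text
[ 0.48466916 -0.39144722  0.02506887  2.3988496   0.49723664] [ 0.7 -0.5 -0.2 -0.4 -1.3  1.3 -1.6  1.2  1.  -1.5  1.5 -1.  -1.6  1.
 -0.2 -0.5  0.6 -0.9  0.4 -1.3  2.1  0.8  1.9  0.1 -0.5  0.7 -1.8  0.3]
[ 0.48325681 -0.38802231  2.3980184 ] [-0.1 -0.2 -0.8  0.1 -1.7  1.2 -1.9  1.2  0.7 -1.8  1.3 -1.2 -1.3  0.1
  0.3 -1.4  0.6 -1.8  0.5 -2.2  2.1 -0.2  2.  -0.9 -0.6 -0.1 -1.9 -0.5]
```

Emit:
{"fn": "jog_arm", "kwargs": {
  "plan": [
    [[0.7,-0.4,3],[0,0,0.4],0.5],
    [[0.7,-0.4,6],[0,0,0.4],0.5],
    [[0.7,-0.4,8.5],[0,0,0.4],0.5],
    [[0.7,-0.4,10],[0,0,0.4],0.5],
    [[0.7,-0.4,10],[0,0,0.4],0.5],
    [[0.7,-0.4,10],[0,0,0.4],0.5]
  ]
}}

```text
time: 13.7
ee_pos: [0.5084, -0.414, 0.0919]
tool_rot: [-0.391, 0.883, 0.235, -0.105]
wrist_force: [-0.3, -0.1, 0.7]
grip_width: 0.0425
grip_force: 0.0
```

```bash
python3 - <<'E'
from scr import *
s=robot.observe();cams.read_camera("side");s=robot.observe();print(s["ee_pos"],s["wrist_force"])
go(G+M[:,2]*(.0025-.0187),tool(1))
E
```

```text
[ 0.50893962 -0.41458751  0.09234337] [0.87302241 0.3383547  0.25266915]
shift [-0.13  0.04  0.09] turn [-0.22 -0.1  -0.08]
```

Emit:
{"fn": "jog_arm", "kwargs": {
  "plan": [
    [[0,0,0],[0,0,0],0.1],
    [[0,0,0],[0,0,0],0.1],
    [[0,0,0],[0,0,0],0.1],
    [[0,0,0],[0,0,0],0.1],
    [[0,0,0],[0,0,0],0.1]
  ],
  "force": 40
}}

```text
time: 14.25
ee_pos: [0.5089, -0.4148, 0.0925]
tool_rot: [-0.391, 0.884, 0.235, -0.105]
wrist_force: [1.3, -0.8, 5.0]
grip_width: 0.0175
grip_force: 40.6
```

Emit:
{"fn": "jog_arm", "kwargs": {
  "plan": [
    [[0,0,0],[0,0,0],0.1],
    [[0,0,-3],[0,0,0],0.1],
    [[0,0,-7],[0,0,0],0.1],
    [[0,0,-12],[0,0,0],0.1],
    [[0,0,-12],[0,0,0],0.1],
    [[0,0,-12],[0,0,0],0.1]
  ],
  "force": 100
}}

```text
time: 14.85
ee_pos: [0.5537, -0.4554, 0.195]
tool_rot: [-0.391, 0.884, 0.234, -0.105]
wrist_force: [0.2, 0.2, -3.4]
grip_width: 0.0168
grip_force: 98.8
```

```bash
cat >> scr.py <<'E'
PC=np.array([.4834,-.1775,0]);PX=np.array([.9952,.0976,0]);PY=np.array([-.0976,.9952,0])
def pan(x,y,z): return PC+PX*x+PY*y+np.array([0,0,z])
Z=np.array([0,0,-1.]); RD=R.from_matrix(np.c_[np.cross(PY,Z),PY,Z])
E
python3 - <<'E'
from scr import *
cams.read_camera("side");s=robot.observe();print(s["ee_pos"],s["tool_rot"],s["q"].round(2))
go(pan(.038,.36,.2),RD)
go(s["ee_pos"]+[-.01,.1,.02],RD)
E
```

```text
[ 0.55258288 -0.45431934  0.19340635] [-0.39091567  0.88344163  0.23577802 -0.10547298] [-0.77  0.88  0.75  1.97 -0.02 -1.6 ]
shift [-42.83  41.85  23.24] turn [ 28.52 -11.12  41.16]
shift [-6.73  7.47  1.98] turn [ 28.52 -11.12  41.16]
```

Emit:
{"fn": "jog_arm", "kwargs": {
  "plan": [
    [[-6.7,7.5,2],[14,-5.5,20],0.1],
    [[-42.8,41.8,23.2],[28.5,-11.1,41.2],0.1],
    [[-42.8,41.8,23.2],[28.5,-11.1,41.2],0.1],
    [[-42.8,41.8,23.2],[28.5,-11.1,41.2],0.1],
    [[-42.8,41.8,23.2],[28.5,-11.1,41.2],0.1],
    [[-42.8,41.8,23.2],[28.5,-11.1,41.2],0.1],
    [[-42.8,41.8,23.2],[28.5,-11.1,41.2],0.1],
    [[-42.8,41.8,23.2],[28.5,-11.1,41.2],0.1],
    [[-42.8,41.8,23.2],[28.5,-11.1,41.2],0.1],
    [[-42.8,41.8,23.2],[28.5,-11.1,41.2],0.1],
    [[-42.8,41.8,23.2],[28.5,-11.1,41.2],0.1],
    [[-42.8,41.8,23.2],[28.5,-11.1,41.2],0.1]
  ]
}}

```text
time: 16.1
ee_pos: [0.4865, 0.1394, 0.1984]
tool_rot: [-0.048, 0.999, -0.001, -0.003]
wrist_force: [1.3, 0.9, -2.3]
grip_width: 0.0173
grip_force: 98.9
```

```bash
python3 - <<'E'
from scr import *
cams.read_camera("side");cams.read_camera("side");s=robot.observe();print(s["ee_pos"],s["tool_rot"],s["grip_force"])
go(pan(.038,.36,.2),RD)
go(pan(.038,.36,.09),RD)
E
```

```text
[0.48592551 0.14288835 0.19841382] [-5.25945529e-02  9.98609009e-01  8.18918761e-04 -3.63182973e-03] 99.40488696098328
shift [-0.45  4.13 -0.15] turn [ 0.11 -0.41  0.43]
shift [-0.53  4.11 10.85] turn [ 0.11 -0.41  0.43]
```

Emit:
{"fn": "jog_arm", "kwargs": {
  "plan": [
    [[-0.4,4.1,0],[0,0,0.4],0.1],
    [[-0.4,4.1,0],[0,0,0.4],0.1],
    [[-0.4,4.1,5],[0,0,0.4],0.1],
    [[-0.4,4.1,10],[0,0,0.4],0.1],
    [[-0.4,4.1,10.9],[0,0,0.4],0.1],
    [[-0.4,4.1,10.9],[0,0,0.4],0.1],
    [[-0.4,4.1,10.9],[0,0,0.4],0.1]
  ]
}}

```text
time: 16.9
ee_pos: [0.4918, 0.1789, 0.0938]
tool_rot: [-0.045, 0.999, -0.0, 0.001]
wrist_force: [0.9, -0.1, -1.9]
grip_width: 0.0163
grip_force: 100.0
```

```bash
python3 - <<'E'
from scr import *
c=cam("side");s=robot.observe();print(s["ee_pos"],s["tool_rot"],s["wrist_force"])
crop(c["pixels"],220,200,420,380,3.3,"pics/s3.png")
go(pan(.038,.36,.074),RD);go(pan(.038,.028,.074),RD)
E
```

```text
[0.49295247 0.17926709 0.09482317] [-4.47968079e-02  9.98994468e-01  8.33441342e-05  1.81425354e-03] [-0.2557671   0.53064227 -2.13221544]
shift [0.65 0.58 2.08] turn [-0.    0.21 -0.47]
shift [  0.38 -32.62   2.08] turn [-0.    0.21 -0.47]
```

View pics/s3.png

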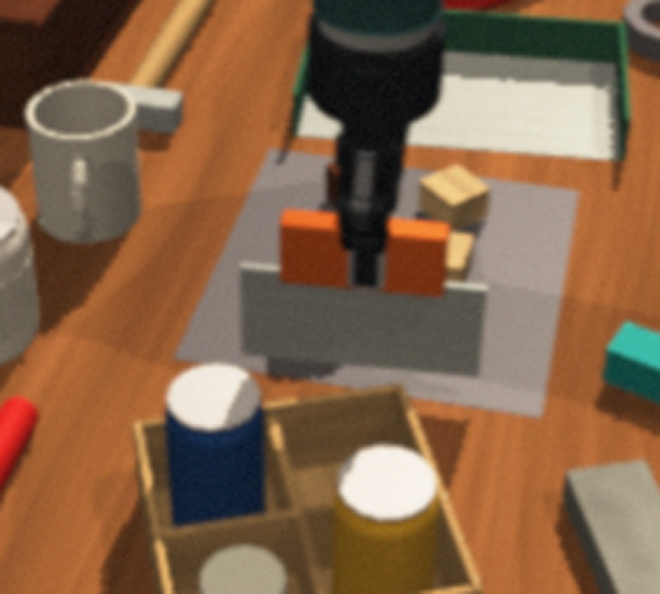

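s3 shows the blade upright behind all the offcuts, and it needs about 6 mm more shift towards the robot. I'll lower it, then sweep.

Emit:
{"fn": "jog_arm", "kwargs": {
  "plan": [
    [[0.6,0.3,1],[0,0.2,-0.4],0.1],
    [[0.6,0.3,1.8],[0,0.2,-0.4],0.1],
    [[0.6,0.3,2.1],[0,0.2,-0.4],0.1],
    [[0.6,0.3,2.1],[0,0.2,-0.4],0.1],
    [[0.6,0.3,2.1],[0,0.2,-0.4],0.1]
  ]
}}

```text
time: 17.45
ee_pos: [0.4843, 0.1818, 0.0723]
tool_rot: [-0.049, 0.999, -0.0, -0.002]
wrist_force: [-5.1, -1.1, 4.8]
grip_width: 0.017
grip_force: 101.3
```

```bash
python3 - <<'E'
from scr import *
cams.read_camera("side");s=robot.observe();print(s["ee_pos"],s["wrist_force"])
go(pan(.038,.36,.074),RD);go(pan(.038,.028,.074),RD)
E
```

```text
[0.48430245 0.18179532 0.07237066] [-4.31156891 -0.71800833  5.57209807]
shift [-0.2   0.25 -0.16] turn [-0.02 -0.25 -0.02]
shift [ -0.21 -32.95  -0.15] turn [-0.02 -0.25 -0.02]
```

Emit:
{"fn": "jog_arm", "kwargs": {
  "plan": [
    [[0,0,-0.2],[0,0,0],0.1],
    [[0,-1.6,-0.2],[0,0,0],0.1],
    [[0,-3.2,-0.2],[0,0,0],0.1],
    [[-0.1,-4.8,-0.2],[0,0,0],0.1],
    [[-0.1,-6.4,-0.2],[0,0,0],0.1],
    [[-0.1,-8,-0.2],[0,0,0],0.1],
    [[-0.1,-9.6,-0.2],[0,0,0],0.1],
    [[-0.1,-11.2,-0.2],[0,0,0],0.1],
    [[-0.1,-12.8,-0.2],[0,0,0],0.1],
    [[-0.1,-14.4,-0.2],[0,0,0],0.1],
    [[-0.1,-16,-0.2],[0,0,0],0.1],
    [[-0.1,-16,-0.2],[0,0,0],0.1]
  ]
}}

```text
time: 18.7
ee_pos: [0.5021, 0.0211, 0.0737]
tool_rot: [-0.047, 0.999, -0.001, -0.001]
wrist_force: [0.7, 1.5, -2.3]
grip_width: 0.0168
grip_force: 100.1
```

```bash
python3 - <<'E'
from scr import *
c=cam("top");d=cam("side");s=robot.observe();print(s["ee_pos"],s["tool_rot"],s["wrist_force"])
a=cv2.resize(c["pixels"][190:320,230:400],None,fx=2.3,fy=2.3);b=cv2.resize(d["pixels"][170:360,260:430],(391,437));o=np.zeros((437,791,3),np.uint8);o[:a.shape[0],:391]=a[:, :391];o[:,400:]=b;cv2.imwrite("pics/m1.png",o)
go(pan(.038,.028,.074),RD)
E
```

```text
[0.50144559 0.02253783 0.073568  ] [-4.81913409e-02  9.98836583e-01 -1.08861632e-04 -1.75029112e-03] [ 0.73923317  0.57623511 -2.40807164]
shift [ -0.07 -16.93  -0.04] turn [-0.   -0.2  -0.08]
```

View pics/m1.png

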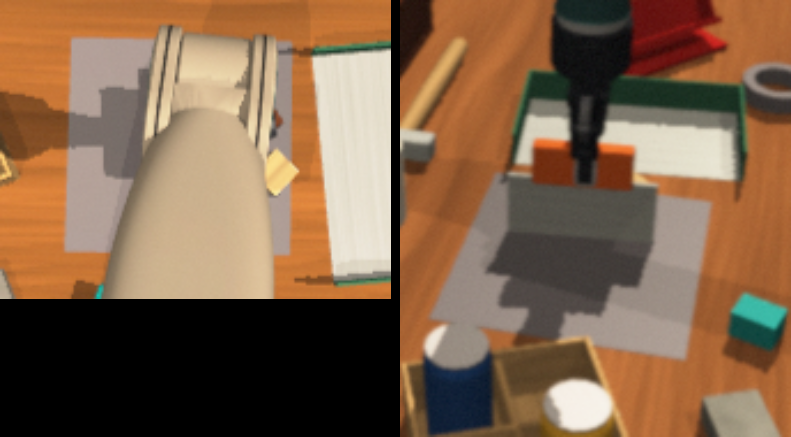

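m1 shows all the offcuts ahead of the blade and nothing left behind it. I'll carry on into the pan.

Emit:
{"fn": "jog_arm", "kwargs": {
  "plan": [
    [[0,-1.6,0],[0,0,0],0.1],
    [[0,-3.2,0],[0,0,0],0.1],
    [[0,-4.8,0],[0,0,0],0.1],
    [[0,-6.4,0],[0,0,0],0.1],
    [[0,-8,0],[0,0,0],0.1],
    [[0,-9.6,0],[0,0,0],0.1],
    [[0,-11.2,0],[0,0,0],0.1],
    [[0,-12.5,0],[0,0,0],0.1],
    [[0,-13.5,0],[0,0,0],0.1],
    [[0,-14.3,0],[0,0,0],0.1],
    [[0,-15,0],[0,0,0],0.1],
    [[0,-15,0],[0,0,0],0.1]
  ]
}}

```text
time: 20.0
ee_pos: [0.5162, -0.1277, 0.0739]
tool_rot: [-0.048, 0.999, -0.001, -0.002]
wrist_force: [-0.9, -0.2, -2.5]
grip_width: 0.0166
grip_force: 100.3
```

```bash
python3 - <<'E'
from scr import *
cams.read_camera("side");s=robot.observe();print(s["ee_pos"],s["wrist_force"])
go(pan(.038,.028,.074),RD)
E
```

```text
[ 0.51601153 -0.12717423  0.07385216] [ 0.62882018  0.33233523 -2.08991806]
shift [-0.07 -1.89 -0.01] turn [-0.05 -0.2  -0.06]
```

Emit:
{"fn": "jog_arm", "kwargs": {
  "plan": [
    [[0,-0.7,0],[0,0,0],0.1],
    [[0,-1.4,0],[0,0,0],0.1],
    [[0,-2,0],[0,0,0],0.1],
    [[0,-2.2,0],[0,0,0],0.1]
  ]
}}

```text
time: 20.45
ee_pos: [0.5183, -0.1494, 0.0739]
tool_rot: [-0.048, 0.999, -0.0, -0.002]
wrist_force: [0.2, 1.3, -2.6]
grip_width: 0.0173
grip_force: 100.3
```

Emit:
{"fn": "jog_arm", "kwargs": {
  "plan": [
    [[0,1,0],[0,0,0],0.1],
    [[0,1,0],[0,0,0],0.1],
    [[0,1,-4],[0,0,0],0.1],
    [[0,1,-9],[0,0,0],0.1],
    [[0,1,-13],[0,0,0],0.1],
    [[0,1,-13],[0,0,0],0.1],
    [[0,1,-13],[0,0,0],0.1]
  ]
}}

```text
time: 21.15
ee_pos: [0.5182, -0.1385, 0.2049]
tool_rot: [-0.049, 0.999, -0.001, -0.001]
wrist_force: [0.0, 0.1, -3.4]
grip_width: 0.0169
grip_force: 100.5
```

```bash
python3 - <<'E'
from scr import *
cams.read_camera("side");s=robot.observe();print(s["ee_pos"],s["tool_rot"],s["wrist_force"])
Tq=R.from_quat([-.3913,.8837,.2350,-.1052]); g=np.array([.5089,-.4147,.0924])
go(g-Tq.apply([0,0,.12])+[0,0,.01],Tq)
E
```

```text
[ 0.51677373 -0.13800054  0.2030017 ] [-4.88242328e-02  9.98804405e-01 -8.36185803e-05 -2.43890301e-03] [-0.34270039  0.69976138 -3.03192379]
shift [ -0.54 -31.87  -0.35] turn [-28.31  10.83 -41.26]
```

Emit:
{"fn": "jog_arm", "kwargs": {
  "plan": [
    [[-0.5,-31.9,-0.3],[-28.3,10.8,-41.3],0.1],
    [[-0.5,-31.9,-0.3],[-28.3,10.8,-41.3],0.1],
    [[-0.5,-31.9,-0.3],[-28.3,10.8,-41.3],0.1],
    [[-0.5,-31.9,-0.3],[-28.3,10.8,-41.3],0.1],
    [[-0.5,-31.9,-0.3],[-28.3,10.8,-41.3],0.1],
    [[-0.5,-31.9,-0.3],[-28.3,10.8,-41.3],0.1],
    [[-0.5,-31.9,-0.3],[-28.3,10.8,-41.3],0.1],
    [[-0.5,-31.9,-0.3],[-28.3,10.8,-41.3],0.1],
    [[-0.5,-31.9,-0.3],[-28.3,10.8,-41.3],0.1],
    [[-0.5,-31.9,-0.3],[-28.3,10.8,-41.3],0.1]
  ]
}}

```text
time: 22.2
ee_pos: [0.5534, -0.4541, 0.2065]
tool_rot: [-0.392, 0.883, 0.235, -0.105]
wrist_force: [0.1, -0.2, -1.5]
grip_width: 0.0172
grip_force: 100.6
```

```bash
python3 - <<'E'
from scr import *
c=cam("top");d=cam("side");s=robot.observe();print(s["ee_pos"],s["tool_rot"],s["wrist_force"])
a=cv2.resize(c["pixels"][190:330,240:440],None,fx=2,fy=2);b=cv2.resize(d["pixels"][130:330,260:440],(396,440));o=np.zeros((440,800,3),np.uint8);o[:280,:400]=a;o[:,404:]=b;cv2.imwrite("pics/m2.png",o)
cv2.imwrite("pics/top2.png",c["pixels"]);cv2.imwrite("pics/side2.png",d["pixels"])
Tq=R.from_quat([-.3913,.8837,.2350,-.1052]); g=np.array([.5089,-.4147,.0924])
go(g-Tq.apply([0,0,.12])+[0,0,.01],Tq)
E
```

```text
[ 0.55363995 -0.45402738  0.20817739] [-0.3921181   0.88347283  0.23415125 -0.10436636] [ 0.62771313 -1.07624963 -1.91173089]
shift [ 0.07 -0.1   0.14] turn [-0.13  0.02  0.11]
```

View pics/m2.png

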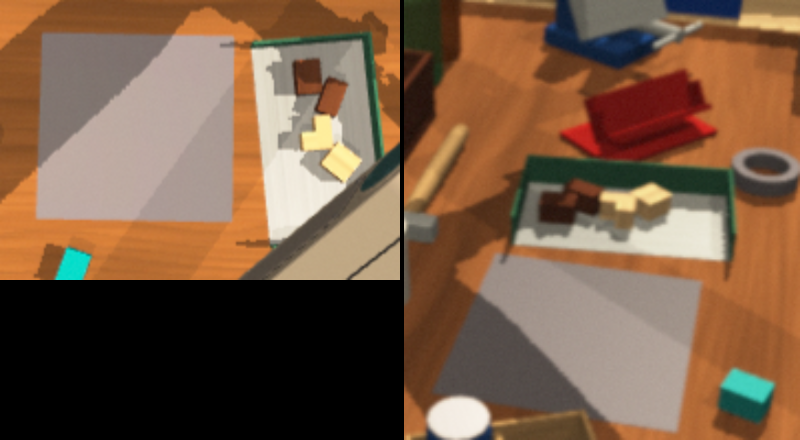

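m2 shows all four offcuts well inside the pan (top view around (308,75), (331,97), (317,134) and (341,162)). Now I'll put the scraper back.

```bash
python3 - <<'E'
from scr import *
cams.read_camera("side");s=robot.observe();print(s["ee_pos"],s["tool_rot"])
Tq=R.from_quat([-.3913,.8837,.2350,-.1052]); g=np.array([.5089,-.4147,.0924])
go(g-Tq.apply([0,-.001,.04]),Tq);go(g-Tq.apply([0,-.001,.004]),Tq)
E
```

```text
[ 0.55367526 -0.45415403  0.20844895] [-0.39214836  0.88352841  0.23392537 -0.10428868]
shift [ 0.07 -0.47  9.04] turn [-0.16  0.02  0.11]
shift [ 0.07 -0.46 12.64] turn [-0.16  0.02  0.11]
```

Emit:
{"fn": "jog_arm", "kwargs": {
  "plan": [
    [[0.1,-0.45,4],[-0.2,0,0.1],0.1],
    [[0.1,-0.45,7],[-0.2,0,0.1],0.1],
    [[0.1,-0.45,9],[-0.2,0,0.1],0.1],
    [[0.1,-0.45,10],[-0.2,0,0.1],0.1],
    [[0.1,-0.45,11],[-0.2,0,0.1],0.1],
    [[0.1,-0.45,12],[-0.2,0,0.1],0.1],
    [[0.1,-0.45,12.4],[-0.2,0,0.1],0.1],
    [[0.1,-0.45,12.4],[-0.2,0,0.1],0.1]
  ]
}}

```text
time: 23.15
ee_pos: [0.51, -0.4176, 0.097]
tool_rot: [-0.391, 0.884, 0.236, -0.105]
wrist_force: [-0.3, 0.9, -2.8]
grip_width: 0.0169
grip_force: 100.5
```

```bash
python3 - <<'E'
from scr import *
cams.read_camera("side");s=robot.observe();print(s["ee_pos"],s["wrist_force"],s["ft_torque"])
Tq=R.from_quat([-.3913,.8837,.2350,-.1052]); g=np.array([.5089,-.4147,.0924])
go(g,Tq)
E
```

```text
[ 0.51004254 -0.41771274  0.09726768] [-0.4453614   0.0723488  -3.25251035] [-0.3399307  -0.42567855  0.07362975]
shift [-0.15  0.01  0.56] turn [ 0.12  0.05 -0.06]
```

Emit:
{"fn": "jog_arm", "kwargs": {
  "plan": [
    [[-0.1,0,0.3],[0,0,0],0.1],
    [[-0.1,0,0.45],[0,0,0],0.1],
    [[-0.1,0,0.5],[0,0,0],0.1],
    [[-0.1,0,0.5],[0,0,0],0.1]
  ]
}}

```text
time: 23.6
ee_pos: [0.509, -0.4152, 0.0928]
tool_rot: [-0.391, 0.884, 0.236, -0.105]
wrist_force: [-0.8, 1.5, -0.7]
grip_width: 0.0169
grip_force: 100.7
```

Emit:
{"fn": "jog_arm", "kwargs": {
  "plan": [
    [[0,0,0.05],[0,0,0],0.1],
    [[0,0,0.1],[0,0,0],0.1],
    [[0,0,0.1],[0,0,0],0.1]
  ]
}}

```text
time: 23.9
ee_pos: [0.5089, -0.415, 0.0926]
tool_rot: [-0.391, 0.884, 0.236, -0.105]
wrist_force: [-0.1, -0.1, 2.6]
grip_width: 0.0164
grip_force: 101.1
```

Resting on the ledge. Releasing and withdrawing.

Emit:
{"fn": "jog_arm", "kwargs": {
  "plan": [
    [[0,0,0],[0,0,0],0.3],
    [[0,0,0],[0,0,0],0.5],
    [[0,0,0],[0,0,0],0.5],
    [[0,0,0],[0,0,0],0.5],
    [[0,0,-3],[0,0,0],0.5],
    [[0,0,-7],[0,0,0],0.5],
    [[0,0,-12],[0,0,0],0.5],
    [[0,0,-15],[0,0,0],0.5],
    [[0,0,-15],[0,0,0],0.5],
    [[0,0,-15],[0,0,0],0.5]
  ],
  "force": 40
}}

```text
time: 24.9
ee_pos: [0.5645, -0.4657, 0.2218]
tool_rot: [-0.391, 0.884, 0.235, -0.105]
wrist_force: [0.1, -0.1, 0.4]
grip_width: 0.0423
grip_force: 0.0
```

```bash
python3 - <<'E'
from scr import *
d=cam("side");s=robot.observe();print(s["ee_pos"],s["wrist_force"],s["grip_width"])
a=cv2.imread("pics/side0.png").astype(int);b=d["pixels"].astype(int)
def org(i):
    h=cv2.cvtColor(i[130:210,320:410].astype(np.uint8),cv2.COLOR_BGR2HSV)
    m=(h[...,0]>5)&(h[...,0]<12)&(h[...,1]>190)&(h[...,2]>170); y,x=np.nonzero(m[:45]); return m[:45].sum(),x.mean()+320,y.mean()+130
print(org(a),org(b))
e=np.abs(a-b).max(2)
for n,(x0,y0,x1,y1) in dict(scraper=(325,140,405,205),mug=(225,220,270,275),can=(185,255,235,310),tape=(405,195,445,220)).items():print(n,(e[y0:y1,x0:x1]>60).mean().round(3))
E
```

```text
[ 0.56388923 -0.46505693  0.22067259] [ 0.12522439  0.30651887 -1.17208038] 0.04290826360528965
(np.int64(4), np.float64(361.25), np.float64(150.5)) (np.int64(17), np.float64(364.1764705882353), np.float64(151.1764705882353))
scraper 0.0
mug 0.131
can 0.014
tape 0.0
```

```bash
python3 - <<'E'
from scr import *
d=cam("side")["pixels"];a=cv2.imread("pics/side0.png")
for n,(x0,y0,x1,y1) in dict(scraper=(325,140,405,205),mug=(225,222,270,275),can=(185,255,235,310)).items():
    r=cv2.matchTemplate(cv2.Canny(d,60,150)[y0-8:y1+8,x0-8:x1+8],cv2.Canny(a,60,150)[y0:y1,x0:x1],cv2.TM_CCOEFF_NORMED); _,v,_,l=cv2.minMaxLoc(r);print(n,round(v,2),l[0]-8,l[1]-8)
t=cam("top")
for n,uv,z in(("blue",(.545,.316),.105),("yellow",(.442,.3525),.105)):
    u=pix(t,[*uv,z])[0].astype(int);print(n,t["pixels"][u[1],u[0]])
E
```

```text
scraper 0.9 0 0
mug 0.82 0 0
can 0.94 0 0
blue [246 251 254]
yellow [177 190 208]
```

Scraper, mug and can match the first picture, and both tin lids are where they should be.

```bash
python3 -c "
from workcell import job
print(job.job_done())"
```

```text
the job is handed in; nothing more can be done
None
```

The job is handed in at about 25 s: both tins stand upright in crate cells 1 and 3, all four offcuts lie well inside the pan, and the scraper is back leaning in its stand.

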